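Dress the press mould's seam, then draw its plunger and hold it

ROBOT

A 7-joint arm with a two-finger parallel gripper is mounted at the origin on the work surface. World frame = base frame: x ahead of the robot, y to its left, z up, the work surface at z = 0. Lengths are in m, angles in rad, forces in N, time in s.
With the tool pointing down it reaches from about 0.425 to 0.925 m from the base axis. Payload 6.8 kg.
Tool frame: the origin (TCP) lies at the centre of the arm's flange, where the gripper is bolted on; the fingertips stand 173 mm ahead of it and the grasp point (between the pads) lies 155 mm ahead of it (r.hold_point_z is the distance from the TCP to the grasp point, in m); z points along the fingers, x is the direction in which the jaws open and shut, and the axes are right-handed (so a half turn about z gives the same grasp; the last joint's range is limited). The gripper opens to 85 mm and grips with 20 to 120 N. Pads are 22 mm wide; open, the fingers measure 114 mm over their backs; the gripper's body (76 mm by 85 mm) begins 54 mm behind the grasp point. The pads swing forward as they close: fully open they stand 13 mm farther back than shut.
Start: joints at [1.194, 0.477, 0.022, 1.555, -0.011, 1.109, -0.083], TCP at [0.179, -0.651, 0.405] pointing down, gripper open.
Joint ranges: [-2.96, 2.96], [-0.34, 2.1], [-1.41, 1.46], [0.24, 2.44], [-1.37, 4.51], [0.17, 1.92], [-2.96, 2.96]. Speed limits (rad/s): [2.39, 2.39, 3.14, 3.14, 3.14, 3.14, 3.14].

INTERFACE

Orientations are given as a rotation vector (axis times angle).
In Python, from bench import r gives the robot as it stands.
- The arm moves only by the tool apply_moves, never from a script. Its arguments are lists of equal length, an entry for each row: "dp": the shift along the tool's x, y, z scaled (see below), a list of three; "twist": the turn, a rotation vector about the tool's x, y, z scaled (see below), a list of three; "jaw": the closure in counts, from 0 (fully open) to 255 (shut). In form: {"dp": [[x, y, z], ...], "twist": [[rx, ry, rz], ...], "jaw": [jaw, ...]}. A call has 1 to 20 rows; each row shifts and turns the pose as measured when the row begins, along the tool's axes as they then stand; what a row does not reach is not made up. The controller multiplies each number of a shift by 12 cm and each number of a turn by 120 degrees. A row lasts 1/10 s, in which the tool goes at most 50 mm and 8.59 degrees, less where a joint would pass 70% of its speed; a pose out of reach is approached as far as the arm can. A call with a number of a shift or a turn outside -1 to 1 is refused whole. A call with a gripper value outside its range is refused whole. The fingers move at their own pace and stop on an object; "grip_force" is the grip in N (left out, the last holds). Time passes only in rows, so rows that do not move let the fingers close. It gives the time, the measured TCP pose, the force and the opening at its end, in the units of the state.
- r.get_obs(): the state, without advancing time (a new reading comes with each control period).
- r.grab_frame(name): name is "scene" or "top" or "wrist"; returns a dict with "color" (384x512x3 uint8, red, green, blue), "z_map" (384x512 float32, m along the optical axis (not along the pixel's ray), 0 where there is no reading), "intrinsics" (3x3 intrinsics, pixels), "R" (3x3) and "t" (3): a world point X has camera coordinates R X + t; the wrist camera has in their place "hand_eye" (4x4, takes a point from camera to tool coordinates, whose origin is the TCP and whose axes are the tool frame's). Camera axes: x right, y down, z forward; pixel columns grow to the right and rows downward; lengths in m; the calibration is good to about 2 mm. The wrist camera is an equidistant fisheye: a pixel r from the principal point sees the ray r / f radians off the axis. A picture is of the moment at which its call begins: read the wrist's pose just before it.
- r.hand_in(): hands the job in, once; it reports no verdict.
The state is a dict: "clock": time; "joints": joint angles; "qvel": joint speeds; "tau": joint torques, N m; "tcp_pos": TCP position; "orientation": TCP orientation; "contact_force": force on the tool from outside, world axes, zero at the start; "moment": the same for the moment, N m; "grip_width": finger opening in m.
Only numpy, scipy, OpenCV 4.12 (cv2) and the standard library are available. Lean on these libraries where they do the work, as an engineer would, in place of code of your own. Each camera call takes 0.05 s, during which the arm holds its last target.

TASK

Get the glass press mould ready for the next gather: take the spring-handled carbon dressing block by its handle and rub it along the mould's seam in one lightly pressed stroke, from the free end right up to the guide bush, then set it back upright on its wooden rest board and let go of it. Then draw the plunger straight along its leaning bore until its red ring is level with the top of the bush, without forcing it sideways or pulling it right out, and finish while still holding it there, gripped in the fingers. Do not bang the mould, and leave the other things on the table where they are.

Things in the scene. Friction and masses are not known exactly. Their poses are not given: they have to be found in the camera images.
- mould: fixed steel press mould; origin under it on the table, z up. Deck 110 mm wide (x -55 to 55), flat top at z = 50 mm, from y = -150 (free end, brass studs on its sides) to +45. The seam, a dark line between a dark and a light grey half, runs along y at x = 0. The guide bush stands at the +y end. In the stroke keep the block's centre within 14 mm of the seam
- seam_start (a point): on the seam, on the deck's top (z = 50), at y = -115 mm of the mould, near the free end: where the centre of the block's foot begins the stroke; axes as the mould
- seam_end (a point): on the seam at y = 0 mm of the mould, next to the bush: where the centre of the block's foot ends the stroke, its end then 25 mm from the bush; axes as the mould
- bush_top (a point): centre of the top face of the guide bush, where the bore opens; at (0, 85, 115) mm in the mould's frame. The bush is a 60 x 60 mm blue-painted block leaning 15 degrees to the mould's -x. Its axes: z runs out along the bore (mould direction -0.259, 0, 0.966), y is the mould's y. Bore 100 mm deep, 21 mm wide
- plunger: loose steel plunger, 0.28 to 0.52 kg, in the bore. Origin at the centre of its grey steel collar's underside, z along the rod to the handle. Shaft 20 mm across, z -95 to 0; collar 32 mm across, z 0 to 6; round dark wooden handle 22 mm across, z 6 to 60 (top 173 mm above the table). At the start the collar rests on the bush top. It slides freely and falls back if released
- red_ring (a point): middle of the red ring round the plunger's shaft, 50 mm below the collar's underside (hidden in the bore at the start, 6 mm wide); axes as the plunger
- dresser: loose carbon dressing block, 0.17 kg with its handle, at the start standing on the rest board. Origin at the centre of its foot, z up. Foot 30 mm (x) by 60 mm (y, along the stroke) by 24 mm high. Light wooden handle 24 mm (x) by 36 mm (y), from z = 36 to 96 mm. The handle is sprung: it gives under a 3 N push and sinks 1 mm for each further 1.2 N, up to 8 mm; press it on with 5 to 20 N
- rest: fixed wooden rest board 200 mm (x) by 110 mm (y), 12 mm thick; origin under its centre. The dressing block stands at x = -45 mm, y = 0 on it, within 10 mm
- tin: green wax tin, 44 mm across, 35 mm tall, standing on the rest board, about 100 to 125 mm from the dressing block; leave alone. Origin at its underside
- flask: blue drinking bottle, 70 mm across, 210 mm tall; leave alone. Origin at its underside
- bowl: steel bowl, 120 mm across, 50 mm high; leave alone. Origin at its underside
- tumbler: green glass tumbler, 70 mm across, 85 mm high; leave alone. Origin at its underside
- jar: amber glass jar with a steel lid, 70 mm across, 75 mm tall; leave alone. Origin at its underside
- spanner: steel spanner lying flat on the table, about 180 mm long; origin at its middle; leave alone. Origin at its underside
- mould_ring: dark steel mould ring, 80 mm across, 45 mm tall; leave alone. Origin at its underside
Not all that is in view belongs to the job. What is shaped like the dresser but blue or orange is not meant.

How it is judged:
By the outcome, as a careful person would: the job done as asked, in the order asked, and still so for the second after the job is handed in, while the arm keeps its last pose, push and grip.
It also fails if it takes over 67 s, if anything falls off the work surface, if the arm or the gripper's body presses on something with over 40 N, if the wrist force passes 120 N, or if a joint passes its speed limit or range.

## Working session

There is one attempt and no reset: what is moved stays moved. The work goes in short steps, Python scripts to look and compute and a tool call to move; the robot and the scene stay as the last step left them, time stands still between calls to the robot, and variables do not carry over. Pictures are saved under pics/ and viewed, and the job is handed in when it is done.

Besides the shell and the picture viewer there is one more tool, called after ">>>" by a JSON object that holds its "method" and its "body", one argument or row to a line. apply_moves: Moves the arm, as the interface text tells. Shifts and turns lie within -1 to 1; 1 stands for 12 cm of shift or 120 degrees of turn. Its arguments: {"type":"object","properties":{"dp":{"type":"array"},"twist":{"type":"array"},"jaw":{"type":"array"},"grip_force":{"type":"number"}},"required":["dp","twist","jaw"]}

```bash
ls; mkdir -p pics; cat > h.py <<'E'
from bench import r
import numpy as np, cv2
from scipy.spatial.transform import Rotation as Ro
np.set_printoptions(precision=4,suppress=True)
def save(n,f): cv2.imwrite('pics/'+n,f['color'][:,:,::-1])
def cloud(f):
    K=np.array(f['intrinsics']);z=f['z_map'];v,u=np.mgrid[0:z.shape[0],0:z.shape[1]]
    P=np.stack([(u-K[0,2])/K[0,0]*z,(v-K[1,2])/K[1,1]*z,z],-1)
    return (P-np.array(f['t']))@np.array(f['R'])
E
python3 - <<'E'
from h import *
print(r.get_obs())
for n in('scene','top'):
    f=r.grab_frame(n);save(n+'0.png',f);np.savez(n+'0.npz',**{k:np.array(v) for k,v in f.items()})
    print(f['intrinsics'],f['R'],f['t'])
E
```

```text
pics
{'clock': 0.0, 'joints': array([ 1.1939,  0.4778,  0.0223,  1.5565, -0.0115,  1.1093, -0.0831]), 'qvel': array([-0.0006,  0.0005,  0.0003, -0.0005, -0.    ,  0.0013,  0.0001]), 'tau': array([ -0.0013, -59.6445,   1.6071, -28.1201,   0.0124,   0.0094,
        -0.    ]), 'tcp_pos': array([ 0.1792, -0.6505,  0.4037]), 'orientation': array([-2.4983,  1.9031,  0.0024]), 'contact_force': array([-0.045 ,  0.0916, -0.178 ]), 'moment': array([-0.0615, -0.0542,  0.0495]), 'grip_width': 0.08523559046310185}
[[441.3376   0.     248.652 ]
 [  0.     441.3376 189.2226]
 [  0.       0.       1.    ]] [[ 0.8741  0.4855  0.0147]
 [ 0.3805 -0.6658 -0.6419]
 [-0.3018  0.5666 -0.7667]] [-0.5061 -0.1457  1.4792]
[[459.7512   0.     255.711 ]
 [  0.     459.7512 198.9399]
 [  0.       0.       1.    ]] [[ 0.     -0.9999 -0.0127]
 [-0.9963  0.0011 -0.0864]
 [ 0.0864  0.0127 -0.9962]] [-0.0048  0.5916  1.453 ]
```

View pics/scene0.png

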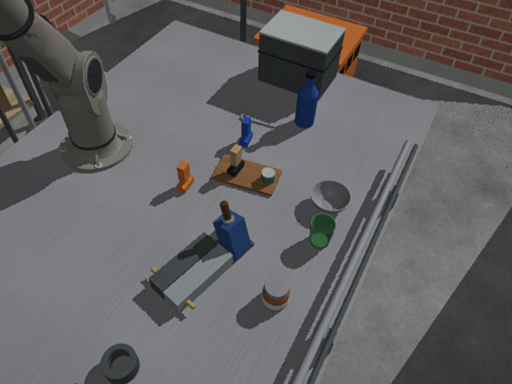

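View pics/top0.png

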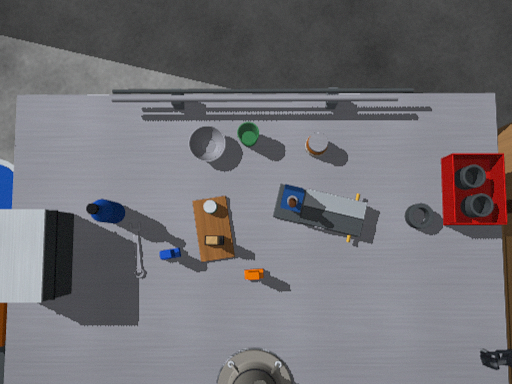

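The scene view shows the mould with the blue bush at (232,232) and the free end with its studs at (170,285). The dresser is at (236,160) on the board, with the tin at (268,176). In the top view the dresser is at (214,240), the tin at (210,206), the bush at (291,200), and the free end near (362,220).

```bash
python3 - <<'E'
from h import *
for n in('top','scene'):
    f=dict(np.load(n+'0.npz'));P=cloud(f);c=f['color']
    hsv=cv2.cvtColor(c,cv2.COLOR_RGB2HSV)
    X,Y,Z=P[...,0],P[...,1],P[...,2]
    def rep(name,m):
        m=m&(f['z_map']>0)
        k,l,s,_=cv2.connectedComponentsWithStats(m.astype(np.uint8))
        if k<2: print(n,name,'none');return
        i=1+np.argmax(s[1:,4]);q=P[l==i]
        rc=cv2.minAreaRect((q[:,:2]*1000).astype(np.float32))
        print(n,name,len(q),'mean',q.mean(0),'rect',np.round(rc[0],1),np.round(rc[1],1),round(rc[2],2),'z',np.percentile(q[:,2],[5,50,95]))
    near=(X>.3)&(X<.95)&(abs(Y)<.5)
    rep('deck',near&(Z>.043)&(Z<.057)&(Y<0)&(Y>-.3)&(X<.7)&(X>.4))
    rep('bushblue',near&(hsv[...,0]>100)&(hsv[...,0]<125)&(hsv[...,1]>120)&(Z>.1)&(Z<.14)&(Y<0.0)&(Y>-.3))
    rep('plungtop',near&(Z>.155)&(Z<.185)&(Y<0)&(Y>-.3)&(X<.75))
    rep('handle',near&(Z>.095)&(Z<.12)&(Y>.05)&(Y<.25)&(X<.62))
    rep('board',near&(Z>.007)&(Z<.017)&(Y>.0)&(Y<.3)&(hsv[...,1]>90)&(hsv[...,0]<25))
    rep('tin',near&(Z>.035)&(Z<.06)&(Y>.0)&(Y<.25)&(X>.52)&(X<.66))
    rep('orange',near&(hsv[...,0]<12)&(hsv[...,1]>180)&(Y<.1)&(X<.5)&(Z>.08))
    rep('orangefoot',near&(hsv[...,0]<12)&(hsv[...,1]>180)&(Y<.1)&(X<.5)&(Z>.01)&(Z<.035))
    rep('blue',near&(hsv[...,0]>100)&(hsv[...,1]>150)&(Y>.15)&(Y<.4)&(X<.5)&(Z>.08))
    # depth of table
    print(np.median(Z[near&(Z<.02)]))
f=dict(np.load('top0.npz'))
a=cv2.resize(f['color'][170:260,180:380],None,fx=4,fy=4,interpolation=cv2.INTER_CUBIC);cv2.imwrite('pics/topz.png',a[:,:,::-1])
f=dict(np.load('scene0.npz'))
a=cv2.resize(f['color'][130:310,130:290],None,fx=3.3,fy=3.3,interpolation=cv2.INTER_CUBIC);cv2.imwrite('pics/scz.png',a[:,:,::-1])
E
```

```text
top deck 1621 mean [ 0.5519 -0.2265  0.0509] rect [ 552.  -230.9] [160.9 112.4] 77.02 z [0.0458 0.0511 0.0557]
top bushblue 308 mean [ 0.585  -0.1145  0.116 ] rect [ 584.2 -115.2] [59.8 64.3] 75.98 z [0.1059 0.116  0.1247]
top plungtop 49 mean [ 0.5683 -0.1114  0.172 ] rect [ 568.8 -111.9] [17.9 21.6] 86.51 z [0.1623 0.1726 0.1777]
top handle 96 mean [0.4618 0.1271 0.1088] rect [461.8 127.4] [21.1 34.3] 0.02 z [0.1035 0.1087 0.114 ]
top board 1437 mean [0.4957 0.1319 0.0127] rect [498.  132.8] [198.4 110.1] 9.1 z [0.0082 0.0129 0.0164]
top tin 147 mean [0.5679 0.1406 0.0472] rect [567.5 141.6] [38.5 41.1] 0.06 z [0.0384 0.0479 0.0533]
top orange 1 mean [0.3433 0.0172 0.099 ] rect [343.3  17.2] [0. 0.] 0.0 z [0.099 0.099 0.099]
top orangefoot 1 mean [0.3683 0.0035 0.0248] rect [368.3   3.5] [0. 0.] 0.0 z [0.0248 0.0248 0.0248]
top blue 94 mean [0.4187 0.2679 0.0967] rect [418.8 268.4] [23.4 34.8] 9.33 z [0.091  0.0972 0.1022]
0.0014865762631221572
scene deck 2122 mean [ 0.5536 -0.2306  0.0497] rect [ 551.5 -233.5] [159.2 113.7] 77.13 z [0.0464 0.0497 0.0531]
scene bushblue 378 mean [ 
[... 153 characters left out ...]
 ] [20.2 23.6] 30.64 z [0.1572 0.1703 0.1744]
scene handle 96 mean [0.4633 0.1226 0.1048] rect [460.9 124.8] [40.1 25.6] 88.47 z [0.0964 0.106  0.1099]
scene board 1182 mean [0.5003 0.1206 0.0114] rect [498.6 129.1] [200.1 114.5] 9.02 z [0.008  0.0114 0.0148]
scene tin 133 mean [0.5691 0.1353 0.045 ] rect [567.2 136.7] [40.5 39.9] 66.18 z [0.037  0.0459 0.0493]
scene orange 1 mean [0.3645 0.013  0.0876] rect [364.5  13. ] [0. 0.] 0.0 z [0.0876 0.0876 0.0876]
scene orangefoot 2 mean [ 0.345  -0.0248  0.0257] rect [345.  -24.8] [4.7 0. ] -95.38 z [0.0256 0.0257 0.0257]
scene blue 78 mean [0.4209 0.2625 0.0922] rect [418.7 267.9] [23.2 43.8] 8.64 z [0.081  0.0939 0.0977]
-0.00024099311060655652
```

View pics/topz.png

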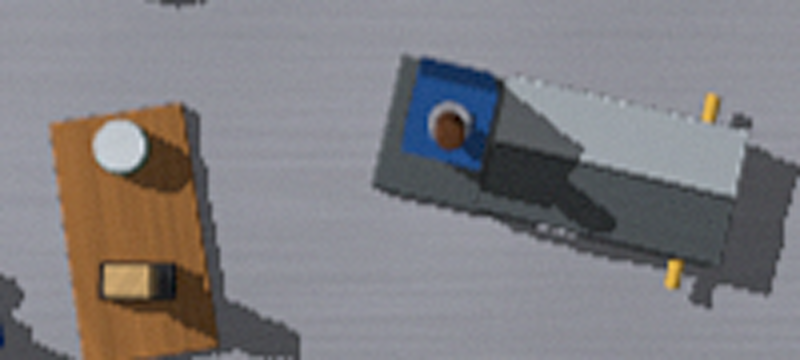

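View pics/scz.png

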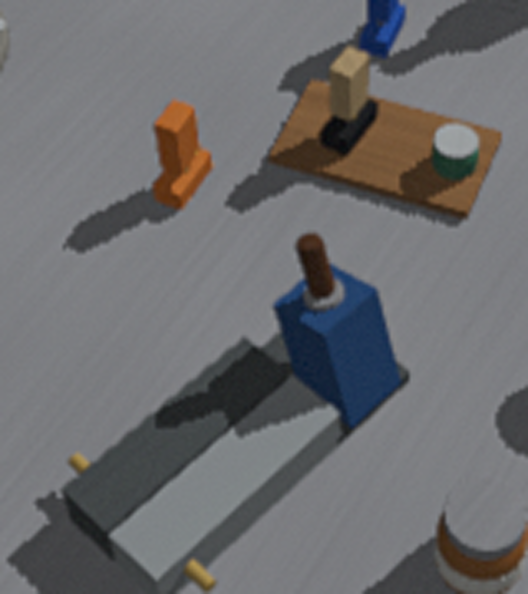

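```bash
python3 - <<'E'
from h import *
for n in('top','scene'):
    f=dict(np.load(n+'0.npz'));P=cloud(f);c=f['color']
    K,R,t=f['intrinsics'],f['R'],f['t']
    X,Y,Z=P[...,0],P[...,1],P[...,2]
    gray=cv2.cvtColor(c,cv2.COLOR_RGB2GRAY)
    m=(Z>.042)&(Z<.058)&(Y<-.05)&(Y>-.45)&(X<.75)&(X>.4)
    m=cv2.morphologyEx(m.astype(np.uint8),cv2.MORPH_OPEN,np.ones((3,3)))
    k,l,s,_=cv2.connectedComponentsWithStats(m);i=1+np.argmax(s[1:,4])
    v,u=np.nonzero(l==i)
    def onz(u,v,z):
        d=np.stack([(u-K[0,2])/K[0,0],(v-K[1,2])/K[1,1],np.ones_like(u,float)],-1)@R
        C=-R.T@t; return C+d*((z-C[2])/d[...,2])[...,None]
    q=onz(u,v,.05)
    rc=cv2.minAreaRect((q[:,:2]*1000).astype(np.float32));print(n,'deck',rc, np.median(P[v,u,2]))
    print(np.round(cv2.boxPoints(rc)))
    g=gray[v,u]; a=np.deg2rad(-13); ex=np.array([np.cos(a),np.sin(a)]);ey=np.array([-np.sin(a),np.cos(a)])
    xs=q[:,:2]@ex;ys=q[:,:2]@ey; y0=ys.min()
    pts=[]
    for b in np.arange(y0+.008,y0+.10,.006):
        w=(ys>=b)&(ys<b+.006); o=np.argsort(xs[w]);xx=xs[w][o];gg=g[w][o].astype(float)
        # best step
        best=max(range(4,len(xx)-4),key=lambda j:abs(gg[:j].mean()-gg[j:].mean())*np.sqrt(j*(len(xx)-j)))
        pts.append((xx[best-1:best+1].mean(),b+.003))
    pts=np.array(pts);p=np.polyfit(pts[:,1],pts[:,0],1);res=pts[:,0]-np.polyval(p,pts[:,1])
    print('seam slope',p[0],'x',np.round(pts[:,0]*1000,1))
    # percentiles of edges in mould-ish frame
    print('x edges',xs.min(),xs.max(),np.percentile(xs,[1,99]),'ymin',np.percentile(ys,[0,1]))
    # foot of dresser
    for lo,hi,nm in((.028,.044,'foot'),(.09,.12,'hand')):
        mm=(Z>lo)&(Z<hi)&(X>.4)&(X<.52)&(Y>.06)&(Y<.2); 
        q=onz(*np.nonzero(mm)[::-1],.036 if nm=='foot' else .108)
        print(nm,mm.sum(),cv2.minAreaRect((q[:,:2]*1000).astype(np.float32)),q.min(0),q.max(0))
    mm=(Z>.2)&(X>.4)&(X<.8)&(abs(Y)<.35);print('tall',mm.sum())
E
```

```text
top deck ((548.76416015625, -248.013671875), (195.10121154785156, 109.8423843383789), 76.41085815429688) 0.05113059406796332
[[ 472. -330.]
 [ 579. -356.]
 [ 625. -166.]
 [ 518. -140.]]
seam slope 0.0010023321092321794 x [591.9 590.5 589.1 591.1 589.7 591.4 590.  591.7 590.6 591.1 591.2 589.8
 591.5 589.7 591.8 590.4]
x edges 0.5347604592223388 0.6459483207140537 [0.5367 0.6441] ymin [-0.2162 -0.2134]
foot 81 ((461.6950988769531, 127.15198516845703), (28.45118522644043, 57.37945556640625), 0.008937072940170765) [0.4475 0.0985 0.036 ] [0.4759 0.1558 0.036 ]
hand 96 ((461.79730224609375, 127.24551391601562), (21.0387020111084, 33.39974594116211), 0.0073846615850925446) [0.4513 0.1105 0.108 ] [0.4723 0.1439 0.108 ]
tall 796
scene deck ((549.8108520507812, -253.06407165527344), (196.62643432617188, 112.9849624633789), 76.672119140625) 0.04974328728992194
[[ 472. -336.]
 [ 582. -362.]
 [ 627. -170.]
 [ 518. -144.]]
seam slope 0.007295752787782443 x [591.2 590.7 592.3 591.8 591.5 591.1 592.6 592.2 591.7 591.4 592.9 592.6
 592.1 591.7 591.4 592. ]
x edges 0.5357495854271124 0.6496037309897817 [0.5374 0.6471] ymin [-0.2214 -0.2184]
foot 104 ((463.8728942871094, 121.37101745605469), (33.57253646850586, 64.0912857055664), 0.885684609413147) [0.4472 0.0895 0.036 ] [0.481  0.1535 0.036 ]
hand 109 ((465.9125671386719, 116.69955444335938), (29.745344161987305, 50.33837890625), 2.431364059448242) [0.4504 0.0915 0.108 ] [0.4815 0.1414 0.108 ]
tall 0
```

```bash
cat >> h.py <<'E'
def pose():
    o=r.get_obs();return np.array(o['tcp_pos']),Ro.from_rotvec(o['orientation']),o
def plan(p,Rt=None):
    """print shift/twist (scaled, tool axes) from present pose to tcp p, Rt"""
    q,Rq,o=pose()
    d=Rq.inv().apply(np.array(p)-q)
    print('t',round(o['clock'],2),'tcp',q,'dp/0.12',d/.12,'mm',d*1000,'dist',np.linalg.norm(d))
    if Rt is not None:
        w=(Rq.inv()*Rt).as_rotvec();print('twist/120deg',w/np.deg2rad(120),'deg',np.rad2deg(w))
def down(yaw_deg):
    # tool z down, tool x at yaw
    a=np.deg2rad(yaw_deg);x=np.array([np.cos(a),np.sin(a),0]);z=np.array([0,0,-1.]);return Ro.from_matrix(np.c_[x,np.cross(z,x),z])
E
python3 - <<'E'
from h import *
q,R,o=pose();print(R.as_matrix())
for y in(0,180):plan([.45,-.30,.42],down(y))
for y in(0,180):plan([.462,.125,.42],down(y))
E
```

```text
[[ 0.2656 -0.9641 -0.0006]
 [-0.9641 -0.2656  0.0016]
 [-0.0017  0.0001 -1.    ]]
t 0.1 tcp [ 0.1792 -0.6505  0.4038] dp/0.12 [-2.217  -2.9515 -0.1316] mm [-266.0345 -354.1746  -15.792 ] dist 0.4432418797155903
twist/120deg [-0.0005  0.0007 -0.6217] deg [ -0.0572   0.0876 -74.5997]
t 0.1 tcp [ 0.1792 -0.6505  0.4038] dp/0.12 [-2.217  -2.9515 -0.1316] mm [-266.0345 -354.1746  -15.792 ] dist 0.4432418797155903
twist/120deg [0.0008 0.0005 0.8783] deg [  0.0943   0.0615 105.4003]
t 0.1 tcp [ 0.1792 -0.6505  0.4038] dp/0.12 [-5.6049 -3.9884 -0.126 ] mm [-672.5872 -478.6071  -15.1183] dist 0.8256311997322312
twist/120deg [-0.0005  0.0007 -0.6217] deg [ -0.0572   0.0876 -74.5997]
t 0.1 tcp [ 0.1792 -0.6505  0.4038] dp/0.12 [-5.6049 -3.9884 -0.126 ] mm [-672.5872 -478.6071  -15.1183] dist 0.8256311997322312
twist/120deg [0.0008 0.0005 0.8783] deg [  0.0943   0.0615 105.4003]
```

>>> {"method": "apply_moves", "body": {
  "dp": [
    [0, -0.4, 0],
    [0, -0.4, 0],
    [0, -0.4, 0],
    [0, -0.4, 0],
    [0, -0.4, 0],
    [0, -0.4, 0],
    [0, -0.4, 0],
    [0, -0.4, 0],
    [0, -0.4, 0],
    [0, -0.4, 0],
    [0, -0.4, 0],
    [0, -0.4, 0],
    [0, -0.4, 0],
    [0, -0.4, 0],
    [0, -0.4, 0],
    [0, -0.4, 0],
    [0, -0.4, 0],
    [0, -0.4, 0]
  ],
  "twist": [
    [0, 0, -0.035],
    [0, 0, -0.035],
    [0, 0, -0.035],
    [0, 0, -0.035],
    [0, 0, -0.035],
    [0, 0, -0.035],
    [0, 0, -0.035],
    [0, 0, -0.035],
    [0, 0, -0.035],
    [0, 0, -0.035],
    [0, 0, -0.035],
    [0, 0, -0.035],
    [0, 0, -0.035],
    [0, 0, -0.035],
    [0, 0, -0.035],
    [0, 0, -0.035],
    [0, 0, -0.035],
    [0, 0, -0.035]
  ],
  "jaw": [0, 0, 0, 0, 0, 0, 0, 0, 0, 0, 0, 0, 0, 0, 0, 0, 0, 0],
  "grip_force": 40
}}

```text
clock: 1.9
tcp_pos: [0.6839, -0.0066, 0.3909]
orientation: [-3.136, -0.077, 0.026]
contact_force: [-0.3, 0.0, 1.0]
grip_width: 0.0854
```

```bash
python3 - <<'E'
from h import *
plan([.462,.125,.40],down(0));print(r.get_obs()['joints'])
E
```

```text
t 1.9 tcp [ 0.6839 -0.0066  0.3909] dp/0.12 [-1.7945 -1.1863 -0.0404] mm [-215.3379 -142.3571   -4.8459] dist 0.25818483352624977
twist/120deg [-0.0024  0.0078  0.0234] deg [-0.2835  0.9407  2.8116]
[ 0.2187  0.5462 -0.4402  1.5137  0.2368  1.1517 -0.2163]
```

>>> {"method": "apply_moves", "body": {
  "dp": [
    [-0.3, -0.2, 0],
    [-0.3, -0.2, 0],
    [-0.3, -0.2, 0],
    [-0.3, -0.2, 0],
    [-0.3, -0.2, 0],
    [-0.2, -0.1, 0],
    [-0.05, -0.05, 0]
  ],
  "twist": [
    [0, 0.008, 0.023],
    [0, 0, 0],
    [0, 0, 0],
    [0, 0, 0],
    [0, 0, 0],
    [0, 0, 0],
    [0, 0, 0]
  ],
  "jaw": [0, 0, 0, 0, 0, 0, 0]
}}

```text
clock: 2.6
tcp_pos: [0.4617, 0.1426, 0.3886]
orientation: [-3.132, -0.026, 0.007]
contact_force: [1.0, 0.1, -0.7]
grip_width: 0.0851
```

```bash
python3 - <<'E'
from h import *
f=r.grab_frame('wrist');save('w1.png',f);np.savez('w1.npz',p=pose()[0],R=pose()[1].as_matrix(),**{k:np.array(v) for k,v in f.items()})
plan([.462,.125,.40],down(0));print(r.get_obs()['joints'],f['intrinsics'],f['hand_eye'])
E
```

```text
t 2.65 tcp [0.4618 0.1434 0.3888] dp/0.12 [-0.0017  0.1521 -0.0952] mm [ -0.2089  18.2511 -11.4253] dist 0.02153331099813007
twist/120deg [-0.0048  0.002   0.0082] deg [-0.58    0.2358  0.9853]
[ 0.0733  0.2284 -0.5682  1.9871  0.1355  0.9643 -0.5433] [[297.3186   0.     255.5964]
 [  0.     297.3186 186.8416]
 [  0.       0.       1.    ]] [[ 1.     -0.0006 -0.0005 -0.0007]
 [ 0.0008  0.9554  0.2953 -0.0763]
 [ 0.0003 -0.2953  0.9554  0.0303]
 [ 0.      0.      0.      1.    ]]
```

View pics/w1.png

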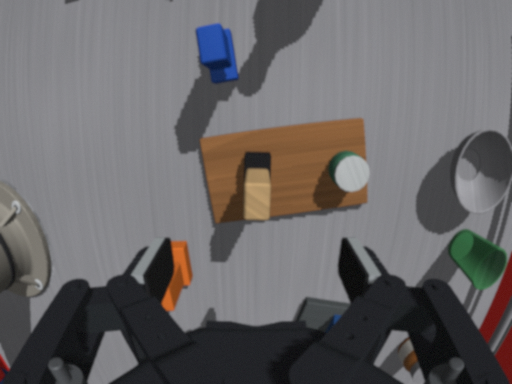

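The dresser handle is at (257,195) in the wrist view, its foot at (257,160), and the tin at (350,172). I'll measure it from this view's depth.

```bash
cat >> h.py <<'E'
def wcloud(f,p,R):
    K=np.array(f['intrinsics']);z=np.array(f['z_map']);v,u=np.mgrid[0:z.shape[0],0:z.shape[1]]
    a=(u-K[0,2])/K[0,0];b=(v-K[1,2])/K[1,1];th=np.hypot(a,b)+1e-9
    s=np.tan(th)/th
    C=np.stack([a*s*z,b*s*z,z],-1);H=np.array(f['hand_eye'])
    T=C@H[:3,:3].T+H[:3,3]
    W=T@R.T+p
    W[(z<=0)|(th>1.3)]=np.nan
    return W
E
python3 - <<'E'
from h import *
f=dict(np.load('w1.npz'));P=wcloud(f,f['p'],f['R'])
X,Y,Z=P[...,0],P[...,1],P[...,2]
def rect(nm,m):
    k,l,s,_=cv2.connectedComponentsWithStats(m.astype(np.uint8));i=1+np.argmax(s[1:,4]);q=P[l==i]
    print(nm,len(q),cv2.minAreaRect((q[:,:2]*1000).astype(np.float32)),np.median(q[:,2]))
b=(X>.3)&(X<.7)&(Y>0)&(Y<.35)
rect('top',b&(Z>.1)&(Z<.118)&(X<.52)&(Y<.2))
rect('top',b&(Z>.104)&(Z<.115)&(X<.52)&(Y<.2))
rect('foot',b&(Z>.03)&(Z<.042)&(X<.52)&(Y<.2))
hsv=cv2.cvtColor(f['color'],cv2.COLOR_RGB2HSV)
rect('board',b&(Z>.006)&(Z<.02)&(hsv[...,1]>90))
rect('tin',b&(Z>.04)&(Z<.055)&(X>.52))
E
```

```text
top 1037 ((461.355224609375, 130.79379272460938), (23.66258430480957, 36.09014129638672), 0.41177302598953247) 0.10837823345730108
top 1005 ((461.355224609375, 130.79379272460938), (23.66258430480957, 36.09014129638672), 0.41177302598953247) 0.10839786356903519
foot 451 ((461.4552001953125, 143.77137756347656), (34.32884216308594, 30.06793212890625), 89.92935943603516) 0.03649359307485356
board 10710 ((498.215576171875, 136.23614501953125), (198.75765991210938, 109.73234558105469), 8.771320343017578) 0.012670355955711032
tin 961 ((567.8690185546875, 143.57260131835938), (39.83134078979492, 40.79725646972656), 89.45996856689453) 0.0476142484472466
```

>>> {"method": "apply_moves", "body": {
  "dp": [
    [0, 0.11, 0],
    [0, 0, 0],
    [0, 0, 0.3],
    [0, 0, 0.3],
    [0, 0, 0.3]
  ],
  "twist": [
    [-0.005, 0.002, 0.008],
    [0, 0, 0],
    [0, 0, 0],
    [0, 0, 0],
    [0, 0, 0]
  ],
  "jaw": [0, 0, 0, 0, 0]
}}

```text
clock: 3.15
tcp_pos: [0.4713, 0.1247, 0.2825]
orientation: [-3.14, 0.02, -0.024]
contact_force: [1.0, -0.4, -0.4]
grip_width: 0.0856
```

```bash
python3 - <<'E'
from h import *
plan([.4615,.1295,.237],down(0.2))
E
```

```text
t 3.15 tcp [0.4713 0.1247 0.2825] dp/0.12 [-0.0877 -0.0382  0.3775] mm [-10.5216  -4.5841  45.3006] dist 0.046731778820261645
twist/120deg [-0.0006 -0.0074 -0.0076] deg [-0.0734 -0.8887 -0.914 ]
```

>>> {"method": "apply_moves", "body": {
  "dp": [
    [-0.08, -0.035, 0.1],
    [0, 0, 0.1],
    [0, 0, 0]
  ],
  "twist": [
    [0, -0.007, -0.0075],
    [0, 0, 0],
    [0, 0, 0]
  ],
  "jaw": [0, 0, 0]
}}

```text
clock: 3.45
tcp_pos: [0.4622, 0.1263, 0.2534]
orientation: [3.141, -0.001, -0.012]
contact_force: [-0.8, 0.1, -0.5]
grip_width: 0.0854
```

```bash
python3 - <<'E'
from h import *
plan([.4615,.1295,.237],down(0.2))
f=r.grab_frame('wrist');save('w2.png',f)
plan([.4615,.1295,.237],down(0.2))
E
```

```text
t 3.45 tcp [0.4622 0.1263 0.2534] dp/0.12 [-0.0048 -0.0265  0.1364] mm [-0.5819 -3.1809 16.3658] dist 0.016682185495145812
twist/120deg [ 0.0004  0.0038 -0.0021] deg [ 0.0477  0.4532 -0.2468]
t 3.5 tcp [0.4626 0.1267 0.2543] dp/0.12 [-0.008  -0.0236  0.1443] mm [-0.9554 -2.8303 17.3174] dist 0.01757312757199611
twist/120deg [ 0.0001  0.003  -0.002 ] deg [ 0.0167  0.3627 -0.2371]
```

View pics/w2.png

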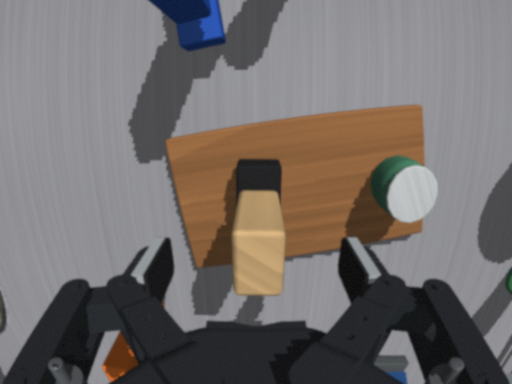

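The handle top is centred at column 259, midway between the pads at about 158 and 360.

>>> {"method": "apply_moves", "body": {
  "dp": [
    [-0.005, -0.02, 0.07],
    [0, 0, 0.07],
    [0, 0, 0],
    [0, 0, 0]
  ],
  "twist": [
    [0, 0.003, -0.002],
    [0, 0, 0],
    [0, 0, 0],
    [0, 0, 0]
  ],
  "jaw": [0, 0, 0, 0]
}}

```text
clock: 3.9
tcp_pos: [0.4639, 0.1299, 0.2395]
orientation: [-3.14, -0.005, -0.012]
contact_force: [-0.0, -0.8, 0.2]
grip_width: 0.0858
```

```bash
python3 - <<'E'
from h import *
plan([.4615,.1295,.237],down(0.2));print(r.get_obs()['contact_force'])
E
```

```text
t 3.9 tcp [0.4639 0.1299 0.2395] dp/0.12 [-0.0201  0.0034  0.0206] mm [-2.4085  0.414   2.4691] dist 0.003473968147024196
twist/120deg [-0.0006 -0.0036 -0.    ] deg [-0.0738 -0.427  -0.0055]
[-0.0409 -0.7723  0.1844]
```

>>> {"method": "apply_moves", "body": {
  "dp": [
    [-0.02, 0, 0.02],
    [0, 0, 0],
    [0, 0, 0],
    [0, 0, 0],
    [0, 0, 0],
    [0, 0, 0],
    [0, 0, 0],
    [0, 0, 0],
    [0, 0, 0]
  ],
  "twist": [
    [0, -0.003, 0],
    [0, 0, 0],
    [0, 0, 0],
    [0, 0, 0],
    [0, 0, 0],
    [0, 0, 0],
    [0, 0, 0],
    [0, 0, 0],
    [0, 0, 0]
  ],
  "jaw": [0, 0, 80, 120, 150, 255, 255, 255, 255]
}}

```text
clock: 4.8
tcp_pos: [0.4616, 0.13, 0.238]
orientation: [-3.14, -0.005, -0.004]
contact_force: [0.1, 0.8, 0.9]
grip_width: 0.0237
```

```bash
python3 - <<'E'
from h import *
plan([.4615,.1295,.237],down(0.2));print(r.get_obs()['contact_force'],r.get_obs()['grip_width'])
E
```

```text
t 4.8 tcp [0.4616 0.13   0.238 ] dp/0.12 [-0.0009  0.0043  0.0079] mm [-0.1075  0.5104  0.9506] dist 0.0010843191282443728
twist/120deg [-0.0007 -0.0011 -0.0001] deg [-0.0823 -0.1322 -0.0064]
[0.0608 0.8019 0.8674] 0.023704130585615137
```

>>> {"method": "apply_moves", "body": {
  "dp": [
    [0, 0, -0.08],
    [0, 0, -0.2],
    [0, 0, -0.25],
    [0, 0, -0.25],
    [0, 0, -0.25],
    [0, 0, -0.2],
    [0, 0, -0.1],
    [0, 0, 0]
  ],
  "twist": [
    [0, 0, 0],
    [0, 0, 0],
    [0, 0, 0],
    [0, 0, 0],
    [0, 0, 0],
    [0, 0, 0],
    [0, 0, 0],
    [0, 0, 0]
  ],
  "jaw": [255, 255, 255, 255, 255, 255, 255, 255]
}}

```text
clock: 5.6
tcp_pos: [0.4595, 0.1296, 0.4052]
orientation: [-3.141, -0.008, 0.004]
contact_force: [0.7, 0.8, -1.4]
grip_width: 0.0233
```

```bash
python3 - <<'E'
from h import *
plan([.46,-.25,.40],down(-13.2));o=r.get_obs();print(o['contact_force'],o['grip_width'])
f=r.grab_frame('wrist');save('w3.png',f)
E
```

```text
t 5.6 tcp [0.4595 0.1296 0.4052] dp/0.12 [-0.0117  3.1633  0.0408] mm [ -1.4022 379.5956   4.8982] dist 0.37962983358891356
twist/120deg [-0.0002  0.0011  0.1124] deg [-0.0292  0.1332 13.4874]
[ 0.7426  0.7946 -1.4294] 0.02331090017769724
```

View pics/w3.png

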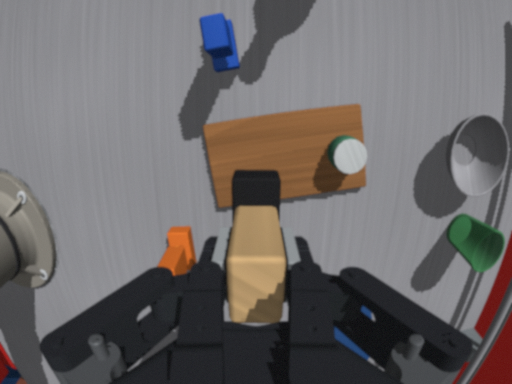

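The dresser is held straight between the pads, with the foot at (256,185).

>>> {"method": "apply_moves", "body": {
  "dp": [
    [0, 0.1, 0],
    [0, 0.2, 0],
    [0, 0.3, 0],
    [0, 0.3, 0],
    [0, 0.3, 0],
    [0, 0.3, 0],
    [0, 0.3, 0],
    [0, 0.3, 0],
    [0, 0.3, 0],
    [0, 0.3, 0],
    [0, 0.3, 0],
    [0, 0.2, 0],
    [0, 0.1, 0],
    [0, 0, 0],
    [0, 0, 0],
    [0, 0, 0],
    [0, 0, 0]
  ],
  "twist": [
    [0, 0, 0],
    [0, 0, 0],
    [0, 0, 0],
    [0, 0, 0],
    [0, 0, 0],
    [0, 0, 0],
    [0, 0, 0],
    [0, 0, 0],
    [0, 0, 0],
    [0, 0, 0],
    [0, 0, 0],
    [0, 0, 0],
    [0, 0, 0],
    [0, 0, 0.04],
    [0, 0, 0.04],
    [0, 0, 0.03],
    [0, 0, 0]
  ],
  "jaw": [255, 255, 255, 255, 255, 255, 255, 255, 255, 255, 255, 255, 255, 255, 255, 255, 255]
}}

```text
clock: 7.35
tcp_pos: [0.4479, -0.2923, 0.3769]
orientation: [-3.113, 0.369, 0.08]
contact_force: [-0.3, -0.3, -1.7]
grip_width: 0.0234
```

```bash
python3 - <<'E'
from h import *
plan([.535,-.311,.31],down(-13.2));o=r.get_obs();print(o['contact_force'],o['grip_width'])
f=r.grab_frame('wrist');save('w4.png',f);q,R,o=pose();np.savez('w4.npz',p=q,R=R.as_matrix(),**{k:np.array(v) for k,v in f.items()})
E
```

```text
t 7.35 tcp [ 0.4479 -0.2923  0.3769] dp/0.12 [ 0.7699 -0.0179  0.5186] mm [92.3841 -2.1458 62.2377] dist 0.11141343817333554
twist/120deg [ 0.0001  0.0245 -0.0026] deg [ 0.0074  2.9414 -0.3129]
[-0.2884 -0.3258 -1.6848] 0.023363495882692025
```

View pics/w4.png

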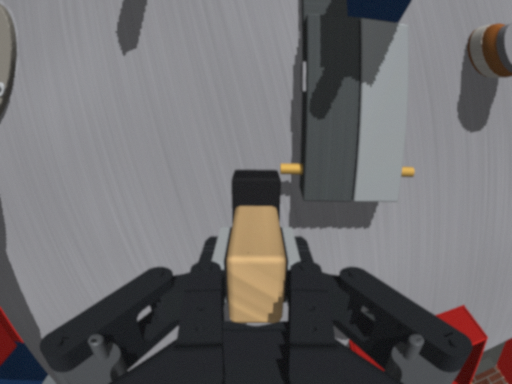

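The wrist view shows the deck's free end at row 200 and the seam from (357,200) up to (361,20). I'll measure the seam in this frame.

```bash
python3 - <<'E'
from h import *
f=dict(np.load('w4.npz'));P=wcloud(f,f['p'],f['R'])
g=cv2.cvtColor(f['color'],cv2.COLOR_RGB2GRAY).astype(float)
L=[];A=[];B=[]
for v in range(100,196,8):
    row=g[v];d=np.gradient(cv2.GaussianBlur(row[None],(5,1),0)[0])
    u=330+np.argmax(d[330:385]);L.append(P[v,u])
    m=np.where((P[v,:,2]>.042)&(P[v,:,2]<.058)&(np.arange(512)>270)&(np.arange(512)<430))[0]
    A.append(P[v,m[0]]);B.append(P[v,m[-1]])
L,A,B=map(np.array,(L,A,B))
for q in(L,A,B):
    s=np.polyfit(q[:,1],q[:,0],1);print('yaw',-np.rad2deg(np.arctan(s[0])),'x at y=-.311',np.polyval(s,-.311),'x at -.199',np.polyval(s,-.199),'res',np.std(q[:,0]-np.polyval(s,q[:,1])),'z',q[:,2].mean())
# free end
E=[]
for u in range(312,395,8):
    m=np.where((P[:,u,2]>.042)&(P[:,u,2]<.058))[0];E.append(P[m[-1],u])
E=np.array(E);print(E[[0,5,-1]])
m=(P[...,2]>.042)&(P[...,2]<.058)&(P[...,1]<-.1)&(P[...,0]>.42)&(P[...,0]<.7)
print(cv2.minAreaRect((P[m][:,:2]*1000).astype(np.float32)))
E
```

```text
yaw -13.092614579093869 x at y=-.311 0.5342165514212933 x at -.199 0.5602645497268148 res 0.0002836905858969939 z 0.04968591695101258
yaw -13.172673428721932 x at y=-.311 0.4765922821163904 x at -.199 0.5028052955062438 res 0.00034845512249070514 z 0.04603651748082066
yaw -13.820810001861947 x at y=-.311 0.5875642736876447 x at -.199 0.6151172490138801 res 0.0007101578723012238 z 0.050318312007314826
[[ 0.4818 -0.3304  0.0505]
 [ 0.5255 -0.3399  0.0486]
 [ 0.5712 -0.3521  0.0507]]
((571.5673828125, -382.4283142089844), (175.2292938232422, 493.03472900390625), 9.909139633178711)
```

>>> {"method": "apply_moves", "body": {
  "dp": [
    [0.2, 0, 0],
    [0.25, 0, 0],
    [0.2, 0, 0],
    [0.1, 0, 0],
    [0, 0, 0]
  ],
  "twist": [
    [0, 0.012, -0.001],
    [0, 0.012, -0.001],
    [0, 0, 0],
    [0, 0, 0],
    [0, 0, 0]
  ],
  "jaw": [255, 255, 255, 255, 255]
}}

```text
clock: 7.9
tcp_pos: [0.5366, -0.3114, 0.3716]
orientation: [-3.12, 0.343, 0.009]
contact_force: [-0.4, 0.6, -1.5]
grip_width: 0.0233
```

```bash
python3 - <<'E'
from h import *
plan([.535,-.307,.285],down(-13.1));o=r.get_obs();print(o['contact_force'],o['grip_width'])
E
```

```text
t 7.9 tcp [ 0.5366 -0.3114  0.3716] dp/0.12 [-0.0166 -0.0311  0.7215] mm [-1.9956 -3.7308 86.5754] dist 0.08667867823094082
twist/120deg [-0.0009  0.0028  0.0046] deg [-0.1109  0.334   0.556 ]
[-0.3673  0.5759 -1.4753] 0.02327659620824169
```

>>> {"method": "apply_moves", "body": {
  "dp": [
    [-0.015, -0.03, 0.15],
    [0, 0, 0.2],
    [0, 0, 0.15],
    [0, 0, 0.08],
    [0, 0, 0.04],
    [0, 0, 0]
  ],
  "twist": [
    [-0.001, 0.003, 0.004],
    [0, 0, 0],
    [0, 0, 0],
    [0, 0, 0],
    [0, 0, 0],
    [0, 0, 0]
  ],
  "jaw": [255, 255, 255, 255, 255, 255]
}}

```text
clock: 8.5
tcp_pos: [0.531, -0.3064, 0.2949]
orientation: [3.122, -0.351, -0.006]
contact_force: [-0.6, -0.4, -1.4]
grip_width: 0.0235
```

```bash
python3 - <<'E'
from h import *
plan([.535,-.307,.2715],down(-13.1));o=r.get_obs();print(o['contact_force'],o['grip_width'])
f=r.grab_frame('wrist');save('w5.png',f)
E
```

```text
t 8.5 tcp [ 0.531  -0.3064  0.2949] dp/0.12 [ 0.0341 -0.003   0.1951] mm [ 4.0978 -0.3611 23.4151] dist 0.02377373909886051
twist/120deg [0.0002 0.0018 0.0021] deg [0.0288 0.2128 0.2538]
[-0.6399 -0.3535 -1.4355] 0.02353970016890445
```

View pics/w5.png

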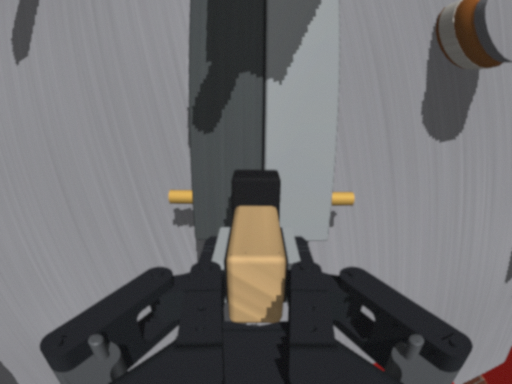

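The foot is parallel to the seam (column 265) and sits about 4 mm to its left. I'll correct that and lower.

>>> {"method": "apply_moves", "body": {
  "dp": [
    [0.033, -0.003, 0.05],
    [0, 0, 0.04],
    [0, 0, 0.03],
    [0, 0, 0.01],
    [0, 0, 0]
  ],
  "twist": [
    [0, 0.002, 0.002],
    [0, 0, 0],
    [0, 0, 0],
    [0, 0, 0],
    [0, 0, 0]
  ],
  "jaw": [255, 255, 255, 255, 255]
}}

```text
clock: 9.05
tcp_pos: [0.5364, -0.3076, 0.281]
orientation: [3.119, -0.358, 0.009]
contact_force: [-0.5, -1.2, -1.8]
grip_width: 0.0235
```

```bash
python3 - <<'E'
from h import *
plan([.535,-.307,.2715],down(-13.1));o=r.get_obs();print(o['contact_force'],o['grip_width'])
E
```

```text
t 9.05 tcp [ 0.5364 -0.3076  0.281 ] dp/0.12 [-0.013  -0.0027  0.0793] mm [-1.558  -0.3261  9.5104] dist 0.009642738625465514
twist/120deg [ 0.0008 -0.0028 -0.0001] deg [ 0.1012 -0.3355 -0.0132]
[-0.5149 -1.2022 -1.811 ] 0.023525492358736057
```

>>> {"method": "apply_moves", "body": {
  "dp": [
    [-0.012, 0, 0.025],
    [0, 0, 0.025],
    [0, 0, 0.02],
    [0, 0, 0.015]
  ],
  "twist": [
    [0, -0.002, 0],
    [0, 0, 0],
    [0, 0, 0],
    [0, 0, 0]
  ],
  "jaw": [255, 255, 255, 255]
}}

```text
clock: 9.45
tcp_pos: [0.5351, -0.3075, 0.2719]
orientation: [3.118, -0.359, 0.003]
contact_force: [-1.6, 1.0, 7.8]
grip_width: 0.0235
```

```bash
python3 - <<'E'
from h import *
plan([.535,-.307,.2715],down(-13.1));o=r.get_obs();print(o['contact_force'],o['grip_width'])
E
```

```text
t 9.45 tcp [ 0.5351 -0.3075  0.2719] dp/0.12 [-0.0015 -0.0036  0.0036] mm [-0.1761 -0.4311  0.4362] dist 0.0006380615299118667
twist/120deg [ 0.0011 -0.001  -0.0002] deg [ 0.133  -0.1152 -0.0241]
[-1.5621  1.0274  7.7548] 0.02347368389873134
```

>>> {"method": "apply_moves", "body": {
  "dp": [
    [0, -0.03, 0.003],
    [0, -0.05, 0.003],
    [0, -0.05, 0.003],
    [0, -0.05, 0.003],
    [0, -0.05, 0.003],
    [0, -0.05, 0.003]
  ],
  "twist": [
    [0, 0, 0],
    [0, 0, 0],
    [0, 0, 0],
    [0, 0, 0],
    [0, 0, 0],
    [0, 0, 0]
  ],
  "jaw": [255, 255, 255, 255, 255, 255]
}}

```text
clock: 10.05
tcp_pos: [0.5435, -0.2832, 0.2753]
orientation: [3.102, -0.37, 0.02]
contact_force: [-0.6, -3.8, 4.6]
grip_width: 0.0235
```

```bash
cat > st.py <<'E'
from h import *
q,R,o=pose();e=np.array([.561,-.194]);ey=np.array([np.sin(np.deg2rad(13.1)),np.cos(np.deg2rad(13.1))]);d=q[:2]-e
print('y_m',d@ey*1000,'x_m',(d@[ey[1],-ey[0]])*1000)
plan([.561,-.194,.2715],down(-13.1));print(o['contact_force'],o['grip_width'])
E
python3 st.py
```

```text
y_m -90.84541243420692 x_m 3.127091993842892
t 10.05 tcp [ 0.5435 -0.2832  0.2753] dp/0.12 [-0.0329 -0.7572  0.0195] mm [ -3.9503 -90.8638   2.3405] dist 0.09097970644623564
twist/120deg [ 0.0075 -0.0071 -0.0041] deg [ 0.9037 -0.8504 -0.4902]
[-0.5742 -3.7894  4.5518] 0.023455968199938126
```

>>> {"method": "apply_moves", "body": {
  "dp": [
    [-0.015, -0.04, 0.02],
    [-0.008, -0.05, 0.015],
    [0, -0.05, 0.01],
    [0, -0.05, 0.01]
  ],
  "twist": [
    [0.006, -0.005, -0.003],
    [0.003, -0.002, 0],
    [0.001, -0.001, 0],
    [0.001, -0.001, 0]
  ],
  "jaw": [255, 255, 255, 255]
}}

```text
clock: 10.45
tcp_pos: [0.5475, -0.2619, 0.2709]
orientation: [-3.116, 0.361, -0.003]
contact_force: [-1.5, -5.6, 7.6]
grip_width: 0.0235
```

```bash
python3 st.py
```

```text
y_m -69.21004892380716 x_m 2.1968268785901546
t 10.45 tcp [ 0.5475 -0.2619  0.2709] dp/0.12 [-0.0196 -0.5767 -0.0023] mm [ -2.3538 -69.207   -0.2739] dist 0.0692475079203918
twist/120deg [-0.0023 -0.0007 -0.0011] deg [-0.2729 -0.0798 -0.1305]
[-1.4746 -5.5976  7.5807] 0.023496897158764563
```

Force is about 9 N with the block's weight added. Continuing.

>>> {"method": "apply_moves", "body": {
  "dp": [
    [-0.007, -0.05, 0.003],
    [-0.007, -0.05, 0.004],
    [0, -0.05, 0.005],
    [0, -0.05, 0.005]
  ],
  "twist": [
    [0.001, -0.001, -0.001],
    [0.001, -0.001, 0],
    [0.001, -0.001, 0],
    [0.001, -0.001, 0]
  ],
  "jaw": [255, 255, 255, 255]
}}

```text
clock: 10.85
tcp_pos: [0.5521, -0.2416, 0.2717]
orientation: [-3.113, 0.361, 0.001]
contact_force: [-0.5, -5.1, 7.0]
grip_width: 0.0239
```

```bash
python3 st.py
```

```text
y_m -48.37359219674926 x_m 2.1273496401886702
t 10.85 tcp [ 0.5521 -0.2416  0.2717] dp/0.12 [-0.0186 -0.403   0.005 ] mm [ -2.2351 -48.3655   0.5987] dist 0.048420796803453285
twist/120deg [-0.0038  0.0007 -0.0011] deg [-0.458   0.0898 -0.1284]
[-0.4654 -5.0849  7.0215] 0.023896136967762688
```

>>> {"method": "apply_moves", "body": {
  "dp": [
    [-0.01, -0.05, 0.007],
    [-0.007, -0.05, 0.007],
    [0, -0.05, 0.007],
    [0, -0.05, 0.007]
  ],
  "twist": [
    [-0.001, 0, -0.001],
    [-0.001, 0, 0],
    [0, 0, 0],
    [0, 0, 0]
  ],
  "jaw": [255, 255, 255, 255]
}}

```text
clock: 11.25
tcp_pos: [0.5562, -0.221, 0.271]
orientation: [3.119, -0.362, 0.004]
contact_force: [-1.2, -4.9, 8.3]
grip_width: 0.0234
```

```bash
python3 st.py
```

```text
y_m -27.34958233807752 x_m 1.3884095875726548
t 11.25 tcp [ 0.5562 -0.221   0.271 ] dp/0.12 [-0.0121 -0.2279 -0.0047] mm [ -1.4579 -27.3453  -0.5647] dist 0.027389947655019987
twist/120deg [ 0.0005 -0.0013 -0.0012] deg [ 0.0625 -0.1594 -0.1487]
[-1.2245 -4.9166  8.307 ] 0.023433680257219702
```

>>> {"method": "apply_moves", "body": {
  "dp": [
    [-0.005, -0.05, 0.004],
    [-0.005, -0.05, 0.005],
    [0, -0.05, 0.005],
    [0, -0.05, 0.005]
  ],
  "twist": [
    [0, -0.001, -0.001],
    [0, 0, 0],
    [0, 0, 0],
    [0, 0, 0]
  ],
  "jaw": [255, 255, 255, 255]
}}

```text
clock: 11.65
tcp_pos: [0.561, -0.2005, 0.2712]
orientation: [3.114, -0.363, 0.006]
contact_force: [-1.4, -5.7, 8.7]
grip_width: 0.0239
```

```bash
python3 st.py
```

```text
y_m -6.339544251921382 x_m 1.443200285189977
t 11.65 tcp [ 0.561  -0.2005  0.2712] dp/0.12 [-0.0122 -0.0528 -0.0032] mm [-1.4619 -6.3328 -0.3871] dist 0.006510861566973337
twist/120deg [ 0.0027 -0.0021 -0.0015] deg [ 0.3283 -0.2485 -0.1834]
[-1.4247 -5.6708  8.7086] 0.023853780809549238
```

>>> {"method": "apply_moves", "body": {
  "dp": [
    [-0.005, -0.045, 0.003],
    [0, -0.02, 0.004]
  ],
  "twist": [
    [0.001, -0.001, -0.001],
    [0, 0, 0]
  ],
  "jaw": [255, 255]
}}

```text
clock: 11.85
tcp_pos: [0.5626, -0.1935, 0.2715]
orientation: [3.115, -0.36, 0.005]
contact_force: [-1.8, -4.5, 7.6]
grip_width: 0.0234
```

```bash
python3 st.py; python3 - <<'E'
from h import *
f=r.grab_frame('scene');a=cv2.resize(f['color'][150:310,130:290],None,fx=3.5,fy=3.5,interpolation=cv2.INTER_CUBIC);cv2.imwrite('pics/s2.png',a[:,:,::-1])
f=r.grab_frame('wrist');save('w6.png',f);q,R,o=pose();P=wcloud(f,q,R.as_matrix())
print(q)
# bush near face: points above deck
m=(P[...,2]>.06)&(P[...,2]<.11)&(P[...,1]>-.19)&(P[...,1]<-.1)&(P[...,0]>.53)&(P[...,0]<.66)
hsv=cv2.cvtColor(f['color'],cv2.COLOR_RGB2HSV);m&=(hsv[...,0]>100)&(hsv[...,1]>120)
ey=np.array([np.sin(np.deg2rad(13.1)),np.cos(np.deg2rad(13.1))])
print(m.sum(),'face y rel TCP mm',np.percentile((P[m][:,:2]-q[:2])@ey*1000,[2,10,50]))
E
```

```text
y_m 0.8227013069119007 x_m 1.4158588567350368
t 11.85 tcp [ 0.5626 -0.1935  0.2715] dp/0.12 [-0.0118  0.0069 -0.0002] mm [-1.4148  0.8246 -0.0236] dist 0.0016376825501275344
twist/120deg [ 0.0024 -0.0018 -0.0006] deg [ 0.293  -0.2105 -0.0703]
[-1.7996 -4.5045  7.6207] 0.023413167900101804
[ 0.5626 -0.1935  0.2714]
614 face y rel TCP mm [51.6836 53.0411 59.4055]
```

View pics/s2.png

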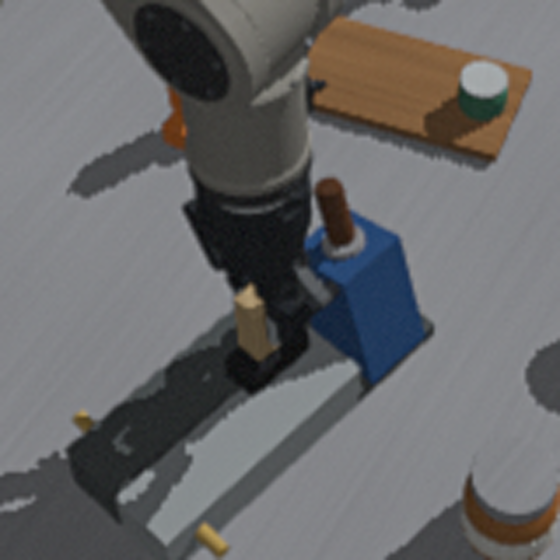

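View pics/w6.png

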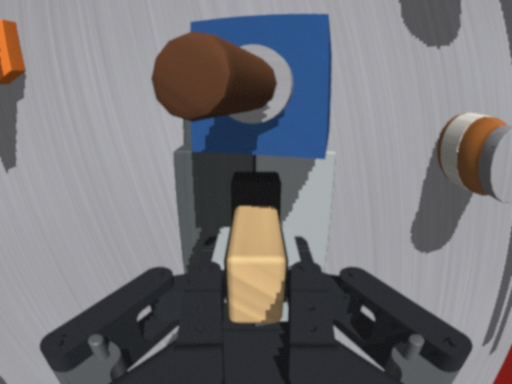

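The foot sits on the seam (column 256), and the bush face is about 53 mm ahead of the TCP (55 expected). The stroke is complete, so I'll lift.

>>> {"method": "apply_moves", "body": {
  "dp": [
    [0, 0, -0.05],
    [0, 0, -0.15],
    [0, 0, -0.25],
    [0, 0, -0.25],
    [0, 0, -0.25],
    [0, 0, -0.15],
    [-0.2, 0, -0.05],
    [-0.3, 0, 0],
    [-0.3, 0, 0],
    [-0.1, 0, 0],
    [0, 0, 0]
  ],
  "twist": [
    [0, 0, 0],
    [0, 0, 0],
    [0, 0, 0],
    [0, 0, 0],
    [0, 0, 0],
    [0, 0, 0],
    [0, 0, 0],
    [0, 0, 0],
    [0, 0, -0.035],
    [0, 0, -0.04],
    [0, 0, -0.035]
  ],
  "jaw": [255, 255, 255, 255, 255, 255, 255, 255, 255, 255, 255]
}}

```text
clock: 13.05
tcp_pos: [0.4496, -0.1553, 0.4038]
orientation: [-3.12, -0.04, 0.041]
contact_force: [1.0, -0.1, -1.0]
grip_width: 0.0231
```

```bash
python3 - <<'E'
from h import *
plan([.457,.129,.30],down(0.2));o=r.get_obs();print(o['contact_force'],o['grip_width'])
E
```

```text
t 13.05 tcp [ 0.4496 -0.1553  0.4038] dp/0.12 [ 0.1447 -2.348   0.9121] mm [  17.3676 -281.7647  109.4577] dist 0.30277702944051904
twist/120deg [-0.0101  0.0124  0.0105] deg [-1.2116  1.4871  1.2631]
[ 0.9604 -0.1097 -1.0266] 0.023139757878525024
```

>>> {"method": "apply_moves", "body": {
  "dp": [
    [0, -0.15, 0],
    [0.04, -0.25, 0],
    [0.02, -0.3, 0],
    [0.02, -0.3, 0],
    [0, -0.3, 0],
    [0, -0.3, 0],
    [0, -0.3, 0],
    [0, -0.25, 0],
    [0, -0.15, 0],
    [0, -0.05, 0],
    [0, 0, 0]
  ],
  "twist": [
    [-0.01, 0.012, 0.01],
    [0, 0, 0],
    [0, 0, 0],
    [0, 0, 0],
    [0, 0, 0],
    [0, 0, 0],
    [0, 0, 0],
    [0, 0, 0],
    [0, 0, 0],
    [0, 0, 0],
    [0, 0, 0]
  ],
  "jaw": [255, 255, 255, 255, 255, 255, 255, 255, 255, 255, 255]
}}

```text
clock: 14.15
tcp_pos: [0.4442, 0.1467, 0.3942]
orientation: [-3.13, -0.033, 0.054]
contact_force: [-0.6, -0.5, -1.3]
grip_width: 0.0233
```

```bash
python3 - <<'E'
from h import *
plan([.457,.1295,.25],down(0.2));o=r.get_obs();print(o['contact_force'],o['grip_width'])
E
```

```text
t 14.15 tcp [0.4442 0.1467 0.3942] dp/0.12 [0.1449 0.1595 1.1952] mm [ 17.3854  19.1391 143.4299] dist 0.14574183050006848
twist/120deg [-0.0054  0.0165  0.0084] deg [-0.6516  1.9859  1.0127]
[-0.5799 -0.5294 -1.3145] 0.02334178281437764
```

>>> {"method": "apply_moves", "body": {
  "dp": [
    [0.1, 0.12, 0.1],
    [0.02, 0.02, 0.2],
    [0, 0, 0.25],
    [0, 0, 0.2],
    [0, 0, 0.15],
    [0, 0, 0.08],
    [0, 0, 0]
  ],
  "twist": [
    [-0.005, 0.016, 0.008],
    [0, 0, 0],
    [0, 0, 0],
    [0, 0, 0],
    [0, 0, 0],
    [0, 0, 0],
    [0, 0, 0]
  ],
  "jaw": [255, 255, 255, 255, 255, 255, 255]
}}

```text
clock: 14.85
tcp_pos: [0.4577, 0.1215, 0.27]
orientation: [3.138, -0.008, -0.01]
contact_force: [-0.5, -0.9, -1.3]
grip_width: 0.0235
```

```bash
python3 - <<'E'
from h import *
plan([.457,.1295,.238],down(0.2));o=r.get_obs();print(o['contact_force'],o['grip_width'])
E
```

```text
t 14.85 tcp [0.4577 0.1215 0.27  ] dp/0.12 [-0.0043 -0.0681  0.2667] mm [-0.5173 -8.1702 32.0047] dist 0.03303513702616112
twist/120deg [ 0.0019  0.003  -0.0041] deg [ 0.224   0.3633 -0.4867]
[-0.5125 -0.8806 -1.2776] 0.023540857589907028
```

>>> {"method": "apply_moves", "body": {
  "dp": [
    [-0.004, -0.065, 0.07],
    [0, 0, 0.07],
    [0, 0, 0.05],
    [0, 0, 0]
  ],
  "twist": [
    [0.002, 0.003, -0.004],
    [0, 0, 0],
    [0, 0, 0],
    [0, 0, 0]
  ],
  "jaw": [255, 255, 255, 255]
}}

```text
clock: 15.25
tcp_pos: [0.4581, 0.1296, 0.2473]
orientation: [-3.14, -0.005, -0.006]
contact_force: [-0.3, 0.3, -3.5]
grip_width: 0.0236
```

```bash
python3 - <<'E'
from h import *
plan([.457,.1295,.238],down(0.2));o=r.get_obs();print(o['contact_force'],o['grip_width'])
E
```

```text
t 15.25 tcp [0.4581 0.1296 0.2473] dp/0.12 [-0.0095  0.0009  0.0777] mm [-1.1368  0.1054  9.3244] dist 0.00939402134142061
twist/120deg [-0.0006 -0.0018 -0.0002] deg [-0.0757 -0.213  -0.0296]
[-0.3062  0.3069 -3.4514] 0.023553656755901937
```

>>> {"method": "apply_moves", "body": {
  "dp": [
    [-0.009, 0, 0.035],
    [0, 0, 0.025],
    [0, 0, 0.015],
    [0, 0, 0.005]
  ],
  "twist": [
    [0, -0.002, 0],
    [0, 0, 0],
    [0, 0, 0],
    [0, 0, 0]
  ],
  "jaw": [255, 255, 255, 255]
}}

```text
clock: 15.65
tcp_pos: [0.4574, 0.1299, 0.2378]
orientation: [-3.14, -0.005, -0.001]
contact_force: [-1.0, -0.8, 2.9]
grip_width: 0.0235
```

```bash
python3 - <<'E'
from h import *
plan([.457,.1295,.238],down(0.2));o=r.get_obs();print(o['contact_force'],o['grip_width'])
E
```

```text
t 15.65 tcp [0.4574 0.1299 0.2378] dp/0.12 [-0.003   0.003  -0.0018] mm [-0.3624  0.3649 -0.2175] dist 0.0005583409245572239
twist/120deg [-0.0007 -0.0003 -0.0002] deg [-0.0878 -0.0346 -0.0231]
[-1.037  -0.7883  2.9309] 0.023462914075279003
```

On the board with light contact. Opening and retreating.

>>> {"method": "apply_moves", "body": {
  "dp": [
    [0, 0, 0],
    [0, 0, 0],
    [0, 0, 0],
    [0, 0, 0],
    [0, 0, 0],
    [0, 0, 0],
    [0, 0, 0],
    [0, 0, -0.1],
    [0, 0, -0.2],
    [0, 0, -0.3],
    [0, 0, -0.3],
    [0, 0, -0.25],
    [0, 0, -0.1],
    [0, 0, 0]
  ],
  "twist": [
    [0, 0, 0],
    [0, 0, 0],
    [0, 0, 0],
    [0, 0, 0],
    [0, 0, 0],
    [0, 0, 0],
    [0, 0, 0],
    [0, 0, 0],
    [0, 0, 0],
    [0, 0, 0],
    [0, 0, 0],
    [0, 0, 0],
    [0, 0, 0],
    [0, 0, 0]
  ],
  "jaw": [140, 120, 100, 60, 0, 0, 0, 0, 0, 0, 0, 0, 0, 0]
}}

```text
clock: 17.05
tcp_pos: [0.4567, 0.1304, 0.3989]
orientation: [-3.138, -0.008, -0.005]
contact_force: [0.5, -0.2, -1.2]
grip_width: 0.0854
```

```bash
python3 - <<'E'
from h import *
q,R,o=pose();f=r.grab_frame('wrist');save('w7.png',f);P=wcloud(f,q,R.as_matrix())
X,Y,Z=P[...,0],P[...,1],P[...,2]
def rect(nm,m):
    k,l,s,_=cv2.connectedComponentsWithStats(m.astype(np.uint8));i=1+np.argmax(s[1:,4]);q=P[l==i]
    print(nm,len(q),cv2.minAreaRect((q[:,:2]*1000).astype(np.float32)),np.median(q[:,2]))
b=(X>.3)&(X<.7)&(Y>0)&(Y<.35)
rect('top',b&(Z>.1)&(Z<.118)&(X<.52)&(Y<.2))
hsv=cv2.cvtColor(f['color'],cv2.COLOR_RGB2HSV)
rect('board',b&(Z>.006)&(Z<.02)&(hsv[...,1]>90))
f=dict(np.load('w4.npz'));
plan([.46,-.12,.42],down(-13.1));print(o['joints'],o['grip_width'])
E
```

```text
top 981 ((456.68798828125, 129.3779754638672), (36.71648025512695, 23.380990982055664), 89.70186614990234) 0.10824096069673794
board 10465 ((497.8558654785156, 134.53895568847656), (198.6435089111328, 109.48995208740234), 8.797527313232422) 0.01251235628224906
t 17.1 tcp [0.4565 0.1304 0.3981] dp/0.12 [ 0.0184  2.086  -0.1887] mm [  2.2119 250.3225 -22.6412] dist 0.25135406206908106
twist/120deg [-0.0015 -0.0008  0.1117] deg [-0.1851 -0.1016 13.3987]
[ 0.0771  0.1952 -0.543   1.9965  0.1193  0.9766 -0.5189] 0.08539046849455455
```

View pics/w7.png

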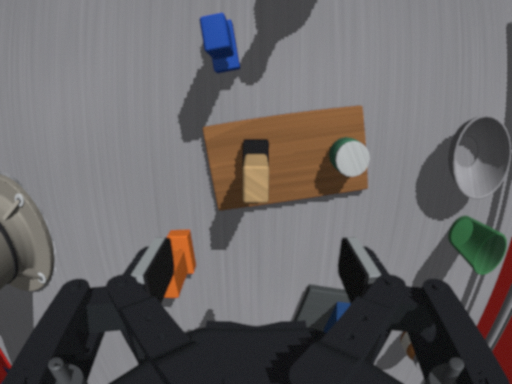

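The dresser stands upright at (257,175) on the board, 41 mm left of its centre, and the tin at (350,157) has not moved. Next is the plunger.

```bash
cat >> h.py <<'E'
yaw=np.deg2rad(-13.1);ex=np.array([np.cos(yaw),np.sin(yaw),0]);ey=np.array([-np.sin(yaw),np.cos(yaw),0]);ez=np.array([0,0,1.])
c15,s15=np.cos(np.deg2rad(15)),np.sin(np.deg2rad(15))
D=-s15*ex+c15*ez; BX=c15*ex+s15*ez
RP=Ro.from_matrix(np.c_[BX,np.cross(-D,BX),-D])
E
python3 - <<'E'
from h import *
BT=np.array([.5797,-.1122,.115])
plan(BT+.30*D,RP);print(BT+.30*D)
E
```

```text
t 17.1 tcp [0.4565 0.1304 0.3981] dp/0.12 [ 0.3865  1.8767 -0.0604] mm [ 46.386  225.1999  -7.2494] dist 0.23004179795017202
twist/120deg [-0.0161  0.1236  0.1108] deg [-1.9379 14.8299 13.2972]
[ 0.5041 -0.0946  0.4048]
```

>>> {"method": "apply_moves", "body": {
  "dp": [
    [0.03, 0.15, 0],
    [0.05, 0.3, -0.01],
    [0.06, 0.3, -0.01],
    [0.06, 0.3, -0.01],
    [0.06, 0.3, -0.01],
    [0.06, 0.25, -0.01],
    [0.04, 0.15, 0],
    [0, 0, 0],
    [0, 0, 0],
    [0, 0, 0],
    [0, 0, 0],
    [0, 0, 0]
  ],
  "twist": [
    [0, 0, 0],
    [0, 0, 0],
    [0, 0, 0],
    [0, 0, 0],
    [0, 0, 0],
    [0, 0, 0],
    [0, 0, 0],
    [-0.004, 0.031, 0.028],
    [-0.004, 0.031, 0.028],
    [-0.004, 0.031, 0.028],
    [-0.004, 0.031, 0.028],
    [0, 0, 0]
  ],
  "jaw": [0, 0, 0, 0, 0, 0, 0, 0, 0, 0, 0, 0]
}}

```text
clock: 18.3
tcp_pos: [0.4977, -0.0882, 0.3901]
orientation: [3.068, -0.364, 0.382]
contact_force: [-0.5, -0.9, 0.4]
grip_width: 0.0853
```

```bash
python3 - <<'E'
from h import *
BT=np.array([.5797,-.1122,.115])
plan(BT+.30*D,RP)
E
```

```text
t 18.3 tcp [ 0.4977 -0.0882  0.3901] dp/0.12 [ 0.0917  0.0392 -0.1027] mm [ 11.0042   4.7009 -12.3225] dist 0.017176552812838652
twist/120deg [ 0.0006  0.0066 -0.0036] deg [ 0.0691  0.7955 -0.4346]
```

>>> {"method": "apply_moves", "body": {
  "dp": [
    [0.085, 0.035, -0.06],
    [0, 0, 0],
    [0, 0, 0]
  ],
  "twist": [
    [0, 0.006, -0.003],
    [0, 0, 0],
    [0, 0, 0]
  ],
  "jaw": [0, 0, 0]
}}

```text
clock: 18.6
tcp_pos: [0.5051, -0.0946, 0.3991]
orientation: [3.067, -0.347, 0.393]
contact_force: [-0.0, 0.5, -0.2]
grip_width: 0.0853
```

```bash
python3 - <<'E'
from h import *
q,R,o=pose();f=r.grab_frame('wrist');save('w8.png',f);M=R.as_matrix();np.savez('w8.npz',p=q,R=M,**{k:np.array(v) for k,v in f.items()})
BT=np.array([.5797,-.1122,.115])
plan(BT+.30*D,RP)
P=wcloud(f,q,M);B=(P-BT)@np.c_[BX,ey,D]*1000  # bush frame mm
hsv=cv2.cvtColor(f['color'],cv2.COLOR_RGB2HSV)
near=(abs(B[...,0])<70)&(abs(B[...,1])<70)
def rect(nm,m):
    k,l,s,_=cv2.connectedComponentsWithStats(m.astype(np.uint8));i=1+np.argmax(s[1:,4]);q=B[l==i]
    print(nm,len(q),cv2.minAreaRect(q[:,:2].astype(np.float32)),np.median(q,0))
rect('handle top',near&(B[...,2]>56)&(B[...,2]<66))
rect('bush',near&(abs(B[...,2])<4)&(hsv[...,0]>100)&(hsv[...,1]>110))
rect('collar',near&(abs(B[...,2]-6)<3)&(hsv[...,1]<80)&(abs(B[...,0])<25)&(abs(B[...,1])<25))
for a,b in((15,25),(25,35),(35,45),(45,55)):
    m=near&(B[...,2]>a)&(B[...,2]<b)&(abs(B[...,0])<20)&(abs(B[...,1])<20);print(a,m.sum(),B[m][:,0].min(),B[m][:,0].max(),B[m][:,1].min(),B[m][:,1].max())
E
```

```text
t 18.65 tcp [ 0.5053 -0.0947  0.3993] dp/0.12 [ 0.0022  0.0016 -0.0469] mm [ 0.2666  0.1941 -5.6302] dist 0.005639830959402919
twist/120deg [0.0004 0.0028 0.0016] deg [0.0475 0.3321 0.1871]
handle top 629 ((0.9668979644775391, -1.0605497360229492), (20.57054901123047, 20.68775177001953), 45.385982513427734) [ 0.9853 -0.245  59.909 ]
bush 2540 ((0.7467403411865234, -1.9550628662109375), (59.89799118041992, 59.77897644042969), 89.46077728271484) [-1.289   8.5639  0.18  ]
collar 380 ((0.40757274627685547, 1.8381729125976562), (31.2590274810791, 25.364503860473633), 4.758436679840088) [0.5494 6.6145 6.0988]
15 74 -9.78759034707429 11.829865592569995 -0.9496286626075268 9.61196155013238
25 84 -9.57288015704599 11.866392182741114 -1.0368507676267773 9.601910385140716
35 85 -9.913527896771996 11.412618126095971 -1.3240211159576778 9.654643201689682
45 102 -9.759584864362528 11.879791224318627 -0.9852161045231418 9.74359858338436
```

View pics/w8.png

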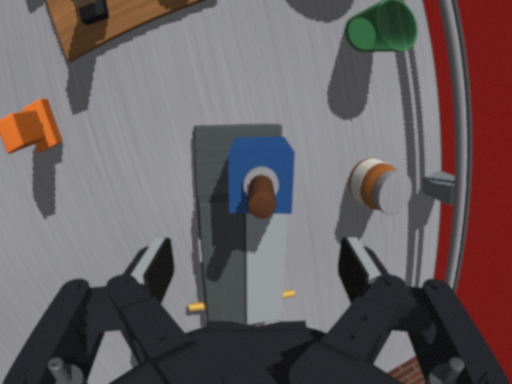

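The handle axis is within about 1 mm of my model: collar at 6 mm, handle top at 60 mm, tilt as given. I'll descend along the axis.

```bash
cat >> h.py <<'E'
BT=np.array([.5797,-.1122,.115])+.001*BX-.0012*ey
def bp():
    q,R,o=pose();b=(q-BT)@np.c_[BX,ey,D]*1000
    print('t',round(o['clock'],2),'bush-frame tcp mm',b,'grasp z',b[2]-155,'F bush',o['contact_force']@np.c_[BX,ey,D],'w',o['grip_width'])
E
python3 -c "
from h import *
bp();plan(BT+.191*D,RP)"
```

```text
t 18.65 bush-frame tcp mm [ -1.2998   1.3885 294.3713] grasp z 139.37129823340075 F bush [0.5162 0.0961 0.3555] w 0.08574152697034147
t 18.65 tcp [ 0.5053 -0.0947  0.3993] dp/0.12 [0.0158 0.0109 0.8614] mm [  1.8945   1.3081 103.3632] dist 0.10338879375019806
twist/120deg [0.0004 0.0028 0.0016] deg [0.0475 0.3321 0.1871]
```

>>> {"method": "apply_moves", "body": {
  "dp": [
    [0.015, 0.01, 0.1],
    [0, 0, 0.2],
    [0, 0, 0.2],
    [0, 0, 0.1],
    [0, 0, 0.05],
    [0, 0, 0]
  ],
  "twist": [
    [0, 0.003, 0.0015],
    [0, 0, 0],
    [0, 0, 0],
    [0, 0, 0],
    [0, 0, 0],
    [0, 0, 0]
  ],
  "jaw": [0, 0, 0, 0, 0, 0]
}}

```text
clock: 19.25
tcp_pos: [0.5282, -0.1016, 0.3196]
orientation: [3.065, -0.352, 0.404]
contact_force: [-0.5, -0.5, -0.5]
grip_width: 0.0853
```

```bash
python3 -c "
from h import *
bp();plan(BT+.191*D,RP)"
```

```text
t 19.25 bush-frame tcp mm [  1.146   -0.1948 211.1933] grasp z 56.19334649950687 F bush [-0.4633 -0.6158 -0.3433] w 0.08526547076812828
t 19.25 tcp [ 0.5282 -0.1016  0.3196] dp/0.12 [-0.0097 -0.0017  0.1683] mm [-1.1585 -0.2012 20.1926] dist 0.020226777158924635
twist/120deg [ 0.0001 -0.0003  0.0001] deg [ 0.0176 -0.0355  0.014 ]
```

>>> {"method": "apply_moves", "body": {
  "dp": [
    [-0.009, -0.001, 0.06],
    [0, 0, 0.06],
    [0, 0, 0.03],
    [0, 0, 0]
  ],
  "twist": [
    [0, 0, 0],
    [0, 0, 0],
    [0, 0, 0],
    [0, 0, 0]
  ],
  "jaw": [0, 0, 0, 0]
}}

```text
clock: 19.65
tcp_pos: [0.5325, -0.1023, 0.3023]
orientation: [3.064, -0.351, 0.409]
contact_force: [0.3, 0.3, 0.0]
grip_width: 0.0852
```

```bash
python3 -c "
from h import *
bp();plan(BT+.191*D,RP)"
```

```text
t 19.65 bush-frame tcp mm [  0.9103   0.1003 193.3765] grasp z 38.37650731272751 F bush [ 0.2268  0.4033 -0.0374] w 0.08522114767684232
t 19.65 tcp [ 0.5325 -0.1023  0.3023] dp/0.12 [-0.0077  0.0008  0.0198] mm [-0.9193  0.0997  2.3731] dist 0.0025468593225512564
twist/120deg [ 0.0001 -0.0018  0.0002] deg [ 0.007  -0.2157  0.0201]
```

>>> {"method": "apply_moves", "body": {
  "dp": [
    [-0.007, 0, 0.015],
    [0, 0, 0],
    [0, 0, 0],
    [0, 0, 0],
    [0, 0, 0],
    [0, 0, 0],
    [0, 0, 0],
    [0, 0, 0],
    [0, 0, 0]
  ],
  "twist": [
    [0, -0.001, 0],
    [0, 0, 0],
    [0, 0, 0],
    [0, 0, 0],
    [0, 0, 0],
    [0, 0, 0],
    [0, 0, 0],
    [0, 0, 0],
    [0, 0, 0]
  ],
  "jaw": [0, 80, 120, 150, 170, 255, 255, 255, 255],
  "grip_force": 50
}}

```text
clock: 20.55
tcp_pos: [0.5323, -0.1022, 0.3014]
orientation: [3.064, -0.352, 0.409]
contact_force: [-0.0, 0.1, 0.0]
grip_width: 0.0209
```

```bash
python3 -c "
from h import *
bp();plan(BT+.191*D,RP)"
```

```text
t 20.55 bush-frame tcp mm [  0.4719   0.1511 192.6008] grasp z 37.60075058946356 F bush [-0.0717  0.1349  0.0193] w 0.020866583887217245
t 20.55 tcp [ 0.5323 -0.1022  0.3014] dp/0.12 [-0.004   0.0013  0.0133] mm [-0.4773  0.1507  1.5992] dist 0.0016756891839098257
twist/120deg [ 0.0001 -0.0016  0.0001] deg [ 0.0084 -0.1918  0.0108]
```

>>> {"method": "apply_moves", "body": {
  "dp": [
    [0, 0, -0.02],
    [0, 0, -0.03],
    [0, 0, -0.03],
    [0, 0, -0.03]
  ],
  "twist": [
    [0, 0, 0],
    [0, 0, 0],
    [0, 0, 0],
    [0, 0, 0]
  ],
  "jaw": [255, 255, 255, 255]
}}

```text
clock: 20.95
tcp_pos: [0.5287, -0.1016, 0.3138]
orientation: [3.065, -0.351, 0.407]
contact_force: [2.1, 0.1, -4.0]
grip_width: 0.0209
```

```bash
python3 -c "
from h import *
bp();plan(BT+.2426*D+.0004*BX,RP)"
```

```text
t 20.95 bush-frame tcp mm [  0.1609  -0.0394 205.5149] grasp z 50.514890178956904 F bush [ 0.9223  0.6038 -4.4102] w 0.02091120602575533
t 20.95 tcp [ 0.5287 -0.1016  0.3138] dp/0.12 [ 0.0027 -0.0004 -0.309 ] mm [  0.3213  -0.0442 -37.0845] dist 0.03708590143746775
twist/120deg [-0.0001 -0.0011  0.0001] deg [-0.0075 -0.127   0.0144]
```

Weight and friction are as expected and sideways force is about 1 N. Continuing.

>>> {"method": "apply_moves", "body": {
  "dp": [
    [0.003, 0, -0.03],
    [0, 0, -0.04],
    [0, 0, -0.04],
    [0, 0, -0.04]
  ],
  "twist": [
    [0, -0.001, 0],
    [0, 0, 0],
    [0, 0, 0],
    [0, 0, 0]
  ],
  "jaw": [255, 255, 255, 255]
}}

```text
clock: 21.35
tcp_pos: [0.5241, -0.1006, 0.3329]
orientation: [3.065, -0.352, 0.404]
contact_force: [1.6, 0.1, -5.2]
grip_width: 0.0206
```

```bash
python3 -c "
from h import *
bp();plan(BT+.2426*D+.0004*BX,RP)"
```

```text
t 21.35 bush-frame tcp mm [  0.5218  -0.0867 225.1826] grasp z 70.18262740760096 F bush [ 0.1007  0.4716 -5.4345] w 0.02060725956159237
t 21.35 tcp [ 0.5241 -0.1006  0.3329] dp/0.12 [-0.001  -0.0007 -0.1451] mm [ -0.1171  -0.0896 -17.4174] dist 0.017418014551502145
twist/120deg [-0.0001 -0.0001  0.0001] deg [-0.0095 -0.0154  0.0138]
```

>>> {"method": "apply_moves", "body": {
  "dp": [
    [0, 0, -0.04],
    [0, 0, -0.04],
    [0, 0, -0.03],
    [0, 0, -0.01],
    [0, 0, 0]
  ],
  "twist": [
    [0, 0, 0],
    [0, 0, 0],
    [0, 0, 0],
    [0, 0, 0],
    [0, 0, 0]
  ],
  "jaw": [255, 255, 255, 255, 255]
}}

```text
clock: 21.85
tcp_pos: [0.5197, -0.0995, 0.3489]
orientation: [3.065, -0.351, 0.405]
contact_force: [2.3, -1.5, -4.7]
grip_width: 0.0208
```

```bash
python3 -c "
from h import *
bp();plan(BT+.2426*D+.0004*BX,RP)
for n in('scene','top'):
    f=r.grab_frame(n);np.savez(n+'3.npz',**{k:np.array(v) for k,v in f.items()});save(n+'3.png',f)
    bp()
f=dict(np.load('scene3.npz'));a=cv2.resize(f['color'][180:270,180:270],None,fx=6,fy=6,interpolation=cv2.INTER_CUBIC);cv2.imwrite('pics/s3.png',a[:,:,::-1])
"
```

```text
t 21.85 bush-frame tcp mm [  0.3475  -0.0358 241.8319] grasp z 86.83192051304732 F bush [ 1.3107 -0.903  -5.2303] w 0.020805025281882376
t 21.85 tcp [ 0.5197 -0.0995  0.3489] dp/0.12 [ 0.0004 -0.0003 -0.0064] mm [ 0.0533 -0.0358 -0.768 ] dist 0.0007707036022160997
twist/120deg [-0.     -0.0005  0.0002] deg [-0.0031 -0.0566  0.0205]
t 21.9 bush-frame tcp mm [  0.379   -0.0356 241.7409] grasp z 86.74087671562364 F bush [ 0.4095 -0.5811 -2.6576] w 0.020882237831897753
t 21.95 bush-frame tcp mm [  0.3798  -0.0138 241.6677] grasp z 86.66770527618453 F bush [ 0.8149 -0.2776 -2.1256] w 0.021036304736960894
```

View pics/s3.png

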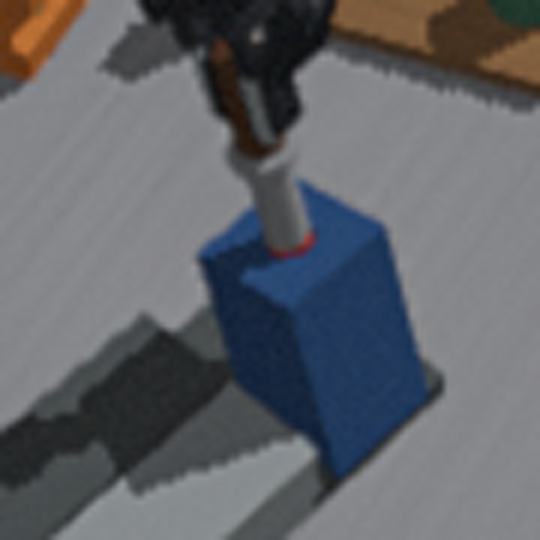

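View pics/top3.png

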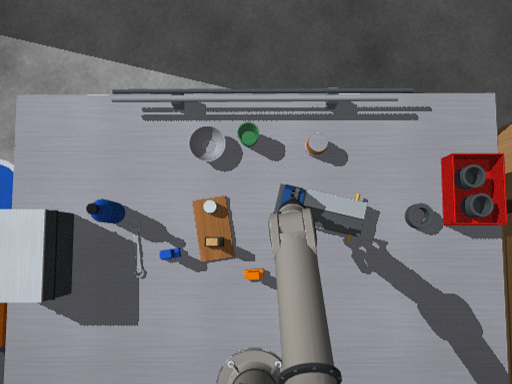

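The scene crop shows the red ring half out of the bush top at (290,245), with the shaft straight in the bore. The travel so far is 49.1 mm, so I'll nudge it up to 50 and settle.

>>> {"method": "apply_moves", "body": {
  "dp": [
    [0, 0, -0.008],
    [0, 0, -0.002],
    [0, 0, 0],
    [0, 0, 0]
  ],
  "twist": [
    [0, 0, 0],
    [0, 0, 0],
    [0, 0, 0],
    [0, 0, 0]
  ],
  "jaw": [255, 255, 255, 255]
}}

```text
clock: 22.35
tcp_pos: [0.5197, -0.0995, 0.3497]
orientation: [3.065, -0.351, 0.404]
contact_force: [1.0, 0.0, -3.8]
grip_width: 0.0209
```

```bash
python3 -c "
from h import *
bp()
for i in range(4):
  q,R,o=pose();f=r.grab_frame('scene')
bp()
P=cloud(f);B=(P-BT)@np.c_[BX,ey,D]*1000
hsv=cv2.cvtColor(f['color'],cv2.COLOR_RGB2HSV)
near=(abs(B[...,0])<25)&(abs(B[...,1])<35)
red=near&((hsv[...,0]<6)|(hsv[...,0]>172))&(hsv[...,1]>110)&(B[...,2]<15)&(B[...,2]>-10)
print('red',red.sum(),np.round(B[red],1))
g=near&(hsv[...,1]<70)&(B[...,2]>2)&(B[...,2]<75);print('grey z',np.percentile(B[g][:,2],[0,5,50,95,100]))
q,R,o=pose();f=r.grab_frame('wrist');save('w9.png',f)
P=wcloud(f,q,R.as_matrix());B=(P-BT)@np.c_[BX,ey,D]*1000
hsv=cv2.cvtColor(f['color'],cv2.COLOR_RGB2HSV)
m=(abs(B[...,0])<20)&(abs(B[...,1])<30)&((hsv[...,0]<6)|(hsv[...,0]>172))&(hsv[...,1]>110)&(abs(B[...,2])<12)
print(m.sum(),np.percentile(B[m][:,2],[0,10,50,90,100]) if m.any() else '')
m=(abs(B[...,0])<17)&(abs(B[...,1])<18)&(hsv[...,1]<70)&(B[...,2]>40)&(B[...,2]<65)
print('collar top',m.sum(),np.percentile(B[m][:,2],[5,50,95]) if m.any() else '')
m=(abs(B[...,0])<25)&(abs(B[...,1])<25)&(hsv[...,0]>100)&(hsv[...,1]>110)&(abs(B[...,2])<6)
print('bush top',np.median(B[m][:,2]))
"
```

```text
t 22.35 bush-frame tcp mm [  0.4723  -0.0584 242.57  ] grasp z 87.5699951312611 F bush [-0.0551  0.2401 -3.9023] w 0.02093955141660102
t 22.55 bush-frame tcp mm [  0.4523  -0.0338 242.559 ] grasp z 87.55900369638698 F bush [ 0.7024  0.2492 -3.3356] w 0.020726301577622463
red 5 [[  7.3   1.9   1. ]
 [  9.9  -0.7   0.9]
 [  8.1  -6.3   1.1]
 [  9.3  -4.1  -0.1]
 [  1.7 -11.9  -1.3]]
grey z [ 2.7219  9.9968 42.4114 70.9629 74.9109]
54 [-2.3857 -0.7005  2.0892  3.8473  4.8825]
collar top 818 [51.7745 56.018  59.8298]
bush top 0.16282274230691757
```

View pics/w9.png

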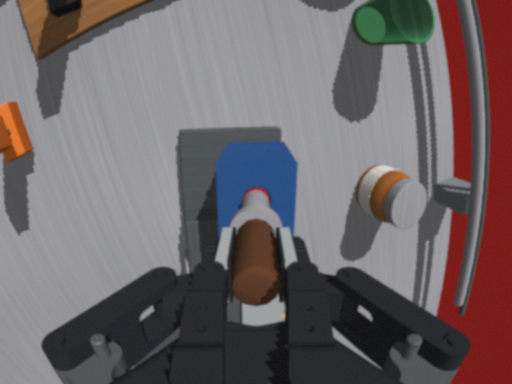

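The collar top reads 56.0 mm above the bush top, so the lift is 50 mm. The ring is half out at (256,193), the hold is steady and the lateral force is under 1 N. Handing in.

```bash
python3 -c "
from h import *
print(r.hand_in());bp()"
```

```text
the job is handed in; nothing more can be done
None
the job is handed in; nothing more can be done
```

The job is handed in with every step done in the order asked; the hand-in reports no verdict. It took about 22.6 s of the 67 s allowed.

- **Stroke:** I made one stroke along the seam, from about y = -116 mm to +1 mm of the mould. The block's centre stayed within about 3 mm of the seam. The press was about 9 N for most of it, dipping to about 6 N once near the start. At the end the wrist camera put the bush face 53 mm ahead of the tool, against 55 mm expected.
- **Dressing block:** It was set back upright on its board and released. It stands about 41 mm left of the board's centre, within the 10 mm allowance, and the handle top is at the right height.
- **Plunger:** I drew it straight along the bore by 50.0 mm by arm travel. The wrist camera agrees, reading the collar top 56.0 mm above the bush. The red ring is half out of the bush top. It was held steady in a 50 N grip, with about 1 N of sideways force.
- **Other things on the table:** They look unmoved in the top view, checked by eye only.
- **Disagreements:** The scene and top cameras differed from the wrist camera by about 3 to 5 mm along world y. I used wrist-camera positions throughout for the stroke, the placing and the plunger.

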